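# Close the snap in the blue-capped hand press

## Robot

A 6-joint arm with a two-finger parallel gripper is mounted at the origin on the work surface. World frame = base frame: x ahead of the robot, y to its left, z up, the work surface at z = 0. Lengths are in mm, angles in rad, forces in N, time in s.
With the tool pointing down it reaches from about 300 to 775 mm from the base axis. Payload 14.6 kg.
Tool frame: the origin (TCP) lies midway between the tips of the shut fingers; the grasp point (between the pads) lies manip.grasp_offset behind it (manip.grasp_offset is the distance from the TCP to the grasp point, in mm); z points along the fingers, y is the direction in which the jaws open and shut (so a half turn about z gives the same grasp; the last joint's range is limited). The gripper opens to 94 mm and grips with 3 to 60 N. Pads are 16 mm wide; open, the fingers measure 119 mm over their backs; the gripper's body (75 mm by 177 mm) begins 78 mm behind the grasp point.
Start: joints at [1.103, 0.3, 1.521, -0, 1.321, -0.067], TCP at [214.582, 506.403, 205.446] pointing down, gripper open.
Joint ranges: [-3.03, 3.03], [-0.79, 2.21], [0.23, 2.52], [-1.04, 4.18], [0, 3.07], [-2.55, 2.55]. Speed limits (rad/s): [2.22, 2.22, 2.57, 3.14, 3.14, 3.14].

## Interface

Orientations are given as [roll, pitch, yaw] about the fixed x, y, z axes, in that order (R = Rz(yaw) Ry(pitch) Rx(roll)).
In Python, from cell import monitor, vision, order, manip gives the robot as it stands.
- The arm moves only by the shell command python3 -m jog 'ROWS' [FORCE]. ROWS is JSON, a list of rows, each a list of 7 numbers: the shift along the tool's x, y, z in cm, then the turn, a rotation vector about the tool's x, y, z in rad, then the opening in per cent of the stroke, from 0 (shut) to 100 (fully open). In form: [[tx, ty, tz, rx, ry, rz, jaw], ...]. A call has 1 to 8 rows; each row shifts and turns the commanded pose from where the row before left it, along the tool's axes as they then stand; what a row does not reach is not made up. A row lasts 1/10 s, in which the tool goes at most 50 mm and 8.59 degrees, less where a joint would pass 70% of its speed; a pose out of reach is approached as far as the arm can. A call is refused whole if a number of a shift passes 5 or a number of a turn 0.15, either way. A call with a gripper value outside its range is refused whole. The fingers move at their own pace and stop on an object; FORCE is the grip in N (left out, the last holds). Time passes only in rows, so rows that do not move let the fingers close. It gives the time, the measured TCP pose, the force and the opening at its end, in the units of the state.
- monitor.read_state(): the state, without advancing time (a new reading comes with each control period).
- vision.camera(name): name is "scene" or "side" or "wrist"; returns a dict with "color" (420x560x3 uint8, blue, green, red), "fx", "fy", "cx", "cy" (pixels), "cam_to_world" (4x4, takes a point from camera to world coordinates); the wrist camera has in their place "tool_from_camera" (4x4, takes a point from camera to tool coordinates, whose origin is the TCP and whose axes are the flange's). Camera axes: x right, y down, z forward; pixel columns grow to the right and rows downward; lengths in mm; the calibration is good to about 2 mm. A picture is of the moment at which its call begins: read the wrist's pose just before it. There is no depth.
- order.sign_off(): hands the job in, once; it reports no verdict.
The state is a dict: "clock": time; "joints": joint angles; "qd": joint speeds; "effort": joint torques, N m; "eef_pos": TCP position; "eef_rot": TCP orientation; "wrist_force": force on the tool from outside, world axes, zero at the start; "moment": the same for the moment, N m; "finger_gap": finger opening in mm.
Only numpy, scipy, OpenCV 4.12 (cv2) and the standard library are available. Lean on these libraries where they do the work, as an engineer would, in place of code of your own. Each camera call takes 0.05 s, during which the arm holds its last target.

## Task

A brass snap fastener is waiting on the anvil of the hand press with the blue cap. Set it: push the blue cap straight down until it is fully home against its stop, keep it down for about a second, then let it spring all the way back up and take the hand away. Leave the yellow-capped and red-capped presses unpressed.

Things in the scene. Friction and masses are not known exactly. Their poses are not given: they have to be found in the camera images.
- blue_cap (a point): Centre of the flat top of the blue palm cap (round, 44 mm across, 20 mm thick) on the upright sprung plunger of one of three alike grey two-pillar hand presses, bolted down. 210 mm above the bench when up, 170 mm when fully home; moves with the cap; z up. The presses change places and turn. A brass snap lies on this one's anvil. Everything else on the bench within reach stays below 215 mm.
- blue_plunger (a joint): Downward travel of the blue cap, in m: 0 fully up, 0.040 fully down on a solid stop. A spring returns it; the push needed, straight down, grows from about 6 N at the top to about 15 N at the bottom. Below the cap, the fixed bridge (50 x 130 mm) has its top at 135 mm, its bosses at 145 mm.
- yellow_plunger (a joint): The same travel for the bystander press with the yellow cap, of the same shape and height: 0 fully up, 0.040 fully down. The caps of the three presses stand at least 170 mm apart, centre to centre.
- red_plunger (a joint): The same travel for the bystander press with the red cap, of the same shape and height: 0 fully up, 0.040 fully down.
Things that resemble listed ones, but are neither listed nor needed, are in the scene too. Leave any green look-alike of the part that bears red_plunger alone.

How it is judged (in metres and radians):
On the way:
1. the blue cap is pushed fully home (at least 35 of its 40 mm) and kept there for half a second (value of joint blue_plunger above 0.035 m), for 0.5 s.
At the end, for the whole second after the job is handed in: After having been pushed down at least 35 mm of its 40 mm and kept there for at least half a second, the blue cap is back up to within 4 mm of its top position, and the yellow and red caps are up as well (within 4 mm) (value of joint each of blue_plunger, yellow_plunger, red_plunger below 0.004 m); the robot touches nothing.
It fails at once if the yellow-capped press is pressed (more than 10 mm) (value of joint yellow_plunger above 0.01 m).
It fails at once if the red-capped press is pressed (more than 10 mm) (value of joint red_plunger above 0.01 m).
It also fails if it takes over 30 s, if anything falls off the work surface, if the arm or the gripper's body presses on something with over 40 N, if the wrist force passes 120 N, or if a joint passes its speed limit or range.

## Working session

There is one attempt and no reset: what is moved stays moved. The work goes in short steps, Python scripts to look and compute and a shell command to move; the robot and the scene stay as the last step left them, time stands still between calls to the robot, and variables do not carry over. Pictures are saved under pics/ and viewed, and the job is handed in when it is done.

```bash
mkdir -p pics; ls; python3 - <<'E'
from cell import monitor, vision, order, manip
import cv2
print(monitor.read_state(), manip.grasp_offset)
for n in("scene","side","wrist"):
    d=vision.camera(n); cv2.imwrite(f"pics/{n}0.png",d["color"]); print(n,{k:v for k,v in d.items() if k!="color"})
E
```

```text
pics
{'clock': 0.0, 'joints': array([ 1.10337215e+00,  3.00430053e-01,  1.52161337e+00, -1.47562793e-05,
        1.32068436e+00, -6.66165948e-02]), 'qd': array([-0.00010419,  0.00089359, -0.00057062,  0.00094779,  0.00073746,
       -0.00137158]), 'effort': array([ 1.18653523e-03, -5.31797898e+01, -3.52743816e+01,  7.08540785e-02,
        2.43704132e-02, -1.60644604e-04]), 'eef_pos': array([214.48091632, 506.16072492, 204.8951831 ]), 'eef_rot': array([-3.14045909e+00, -6.13013477e-05,  2.74078869e+00]), 'wrist_force': array([ 0.34243406,  0.87516404, -0.1392124 ]), 'moment': array([ 0.01151367, -0.00546256,  0.00177005]), 'finger_gap': 94.02242113491685} 18.8
scene {'fx': 491.7922389464979, 'fy': 491.7922389464979, 'cx': 276.79422944040397, 'cy': 219.34010850757033, 'cam_to_world': array([[-7.55382066e-01,  5.57676766e-01, -3.44085105e-01,
         8.98359343e+02],
       [ 6.55279771e-01,  6.40839269e-01, -3.99916807e-01,
         4.77050865e+02],
       [-2.52106493e-03, -5.27561993e-01, -8.49512794e-01,
         1.11526349e+03],
       [ 0.00000000e+00,  0.00000000e+00,  0.0000000
[... 265 characters left out ...]
 -6.27412831e-01,  7.25485159e-01,
        -6.82113791e+02],
       [ 5.60150343e-03, -7.55287036e-01, -6.55370213e-01,
         7.46768424e+02],
       [ 0.00000000e+00,  0.00000000e+00,  0.00000000e+00,
         1.00000000e+00]])}
wrist {'fx': 317.2199637750779, 'fy': 317.2199637750779, 'cx': 281.4356132793786, 'cy': 209.660324929375, 'tool_from_camera': array([[-7.19563176e-04, -9.59006024e-01, -2.83384770e-01,
         8.36165196e+01],
       [ 9.99999245e-01, -4.07721437e-04, -1.15939653e-03,
         4.22159731e-01],
       [ 9.96326208e-04, -2.83385390e-01,  9.59005593e-01,
        -1.79115555e+02],
       [ 0.00000000e+00,  0.00000000e+00,  0.00000000e+00,
         1.00000000e+00]])}
```

View pics/scene0.png

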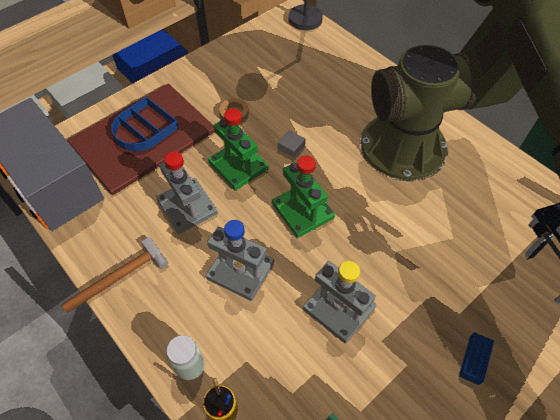

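View pics/side0.png

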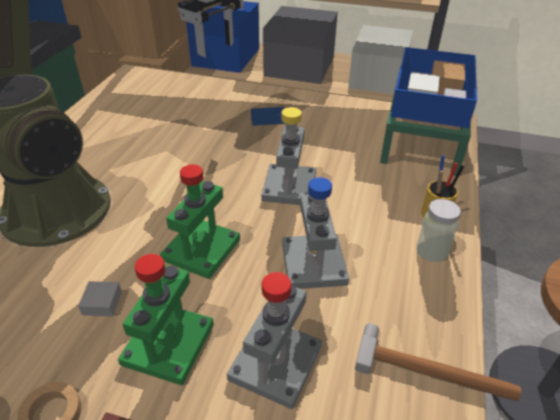

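View pics/wrist0.png

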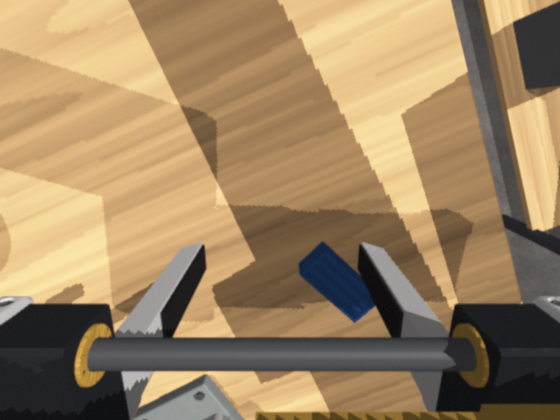

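Candidates for the blue cap:
- Blue cap on a grey press: scene (234,230), side (320,187). This is my choice.
- Blue block: scene (477,358).
- Blue tray: scene (145,125).
- Blue box: scene (150,57).

The yellow cap is at scene (349,271), side (291,116). The red cap on the grey press is at scene (174,160), side (276,287). Two green look-alikes also carry red caps. I'll check the choice in close crops.

```bash
python3 - <<'E'
import cv2, numpy as np
a=cv2.imread("pics/scene0.png")[205:285,190:290]; b=cv2.imread("pics/side0.png")[165:295,265:365]
A=cv2.resize(a,None,fx=4,fy=4,interpolation=2); B=cv2.resize(b,None,fx=4,fy=4,interpolation=2)
A=cv2.copyMakeBorder(A,0,B.shape[0]-A.shape[0],0,0,0)
cv2.imwrite("pics/crop0.png",np.hstack([A,B]))
E
```

```text
(no output)
```

View pics/crop0.png

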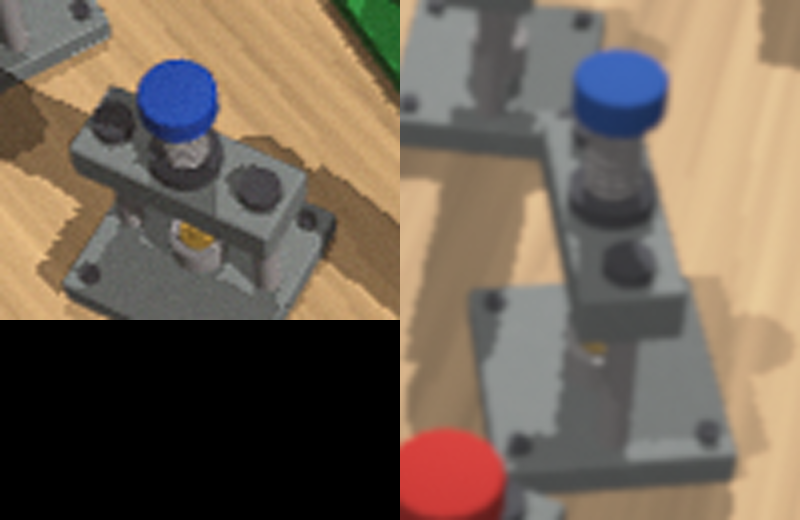

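The crops show the blue cap on the grey press, with brass on the anvil at crop (195,232). The centre of the cap top is at scene (234.5,228.3) and side (320,185).

```bash
cat > h.py <<'E'
from cell import monitor, vision
import numpy as np
from scipy.spatial.transform import Rotation as R
def ray(d,u,v,T):
    r=T[:3,:3]@np.array([(u-d['cx'])/d['fx'],(v-d['cy'])/d['fy'],1]); return T[:3,3],r/np.linalg.norm(r)
def tri(rs):
    A=0;b=0
    for c,r in rs:
        P=np.eye(3)-np.outer(r,r);A=A+P;b=b+P@c
    X=np.linalg.solve(A,b); return X,[np.linalg.norm((np.eye(3)-np.outer(r,r))@(X-c)) for c,r in rs]
def onz(c,r,z): return c+r*(z-c[2])/r[2]
E
python3 - <<'E'
from h import *
s=vision.camera("scene");t=vision.camera("side")
for n,a,b in[("blue",(234.5,228.3),(320,185)),("yel",(349,269),(291,114)),("red",(174,158),(276,284)),("g1",(306,162),(192,173)),("g2",(233,116),(150,265))]:
    r=[ray(s,*a,s["cam_to_world"]),ray(t,*b,t["cam_to_world"])]
    print(n,*tri(r),[onz(*q,210).round(1) for q in r])
p=monitor.read_state(); print(R.from_euler('xyz',p['eef_rot']).as_matrix().round(3))
E
```

```text
blue [615.20315999   6.69585476 206.35398438] [np.float64(1.3991078255046907), np.float64(1.3991078255047666)] [array([614.9,   8.5, 210. ]), array([617.4,   1.5, 210. ])]
yel [499.07751018 236.63256222 206.01990585] [np.float64(1.9072782887501494), np.float64(1.907278288750096)] [array([498.7, 237.5, 210. ]), array([502.9, 228.6, 210. ])]
red [ 603.81554782 -238.32430966  206.51259642] [np.float64(2.109597520334489), np.float64(2.109597520334274)] [array([ 602.7, -235.9,  210. ]), array([ 606.8, -241.8,  210. ])]
g1 [377.94535051 -24.80298066 205.76196794] [np.float64(2.9904108768359325), np.float64(2.9904108768359254)] [array([376.9, -23.4, 210. ]), array([384.3, -31.7, 210. ])]
g2 [ 412.62181819 -254.8723473   203.34295722] [np.float64(0.7351490763383456), np.float64(0.7351490763383229)] [array([ 415.3, -249.8,  210. ]), array([ 417.4, -260.4,  210. ])]
[[-0.921  0.39  -0.   ]
 [ 0.39   0.921 -0.   ]
 [ 0.    -0.001 -1.   ]]
```

The blue cap is at about (616, 5, 208), a reach of 616 mm, so it is reachable. Its height agrees with the stated 210 mm, and the spacing to the other caps is over 170 mm. I'll raise and shut the fingers, then travel.

```bash
python3 -m jog '[[0,0,-4,0,0,0,0],[0,0,-4,0,0,0,0],[-4,-1.6,-1,0,0,0,0],[-4.4,-1.6,0,0,0,0,0],[-4.4,-1.6,0,0,0,0,0],[-4.4,-1.6,0,0,0,0,0],[-4.4,-1.6,0,0,0,0,0],[-4.4,-1.6,0,0,0,0,0]]' 10
```

```text
clock: 1.05
eef_pos: [417.6, 315.0, 295.5]
eef_rot: [3.141, 0.0, 2.741]
wrist_force: [-0.0, 1.0, -0.4]
finger_gap: 33.2
```

```bash
python3 -m jog '[[-4.3,-1.7,0,0,0,0,0],[-4.3,-1.7,0,0,0,0,0],[-4.3,-1.7,0,0,0,0,0],[-4.3,-1.7,0,0,0,0,0],[-4.3,-1.7,0,0,0,0,0],[-4.3,-1.7,0,0,0,0,0],[-3,-1,0,0,0,0,0],[0,0,0,0,0,0,0]]'
python3 -m jog '[[0,0,0,0,0,0,0]]'
python3 - <<'E'
from h import *
import cv2
p=monitor.read_state();d=vision.camera("wrist");cv2.imwrite("pics/w1.png",d["color"])
np.savez("w1.npz",pos=p['eef_pos'],rot=p['eef_rot']);print(p['eef_pos'],p['eef_rot'],p['qd'].round(3))
E
```

```text
clock: 1.85
eef_pos: [639.7, 98.0, 293.9]
eef_rot: [-3.14, -0.001, 2.737]
wrist_force: [0.2, 1.2, -0.3]
finger_gap: 0.4
clock: 1.95
eef_pos: [638.0, 100.9, 294.8]
eef_rot: [-3.141, -0.001, 2.74]
wrist_force: [0.2, 0.6, 0.5]
finger_gap: 0.8
[637.98179376 100.87712401 294.7827656 ] [-3.14119491e+00 -9.95371760e-04  2.73995539e+00] [ 0.03  -0.029  0.018  0.001 -0.002  0.003]
```

View pics/w1.png

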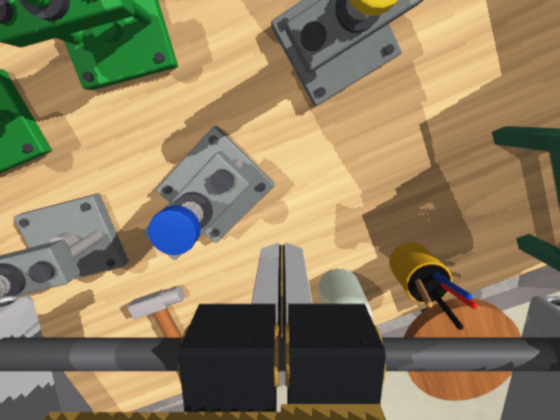

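The shut fingers are at about (282,250) and the blue cap is at about (174,229). I'll enlarge it.

```bash
python3 - <<'E'
import cv2
a=cv2.imread("pics/w1.png")[195:265,130:220]
cv2.imwrite("pics/w1c.png",cv2.resize(a,None,fx=8,fy=8,interpolation=2))
E
```

```text
(no output)
```

View pics/w1c.png

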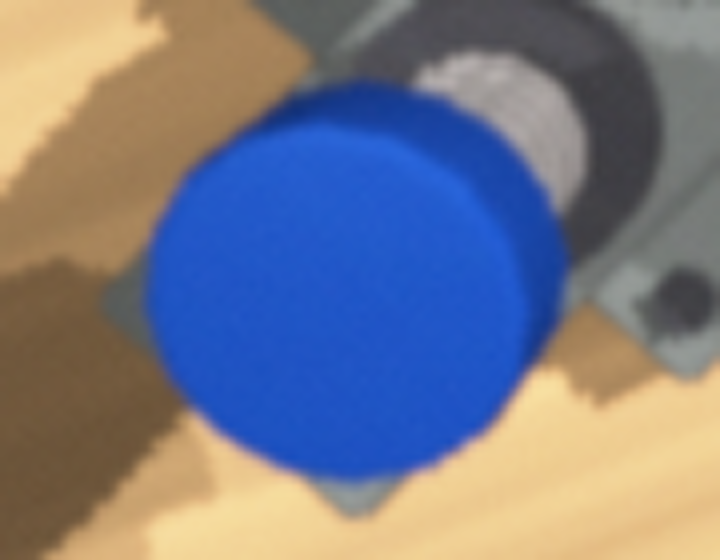

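The top disc spans crop x 147–530, y 122–480, so its centre is at wrist pixel (172.3,232.6).

```bash
python3 - <<'E'
from h import *
z=np.load("w1.npz"); s=vision.camera("scene");t=vision.camera("side");w=vision.camera("wrist")
T=np.eye(4);T[:3,:3]=R.from_euler('xyz',z['rot']).as_matrix();T[:3,3]=z['pos'];T=T@w['tool_from_camera']
rs=[ray(s,234.5,228.3,s["cam_to_world"]),ray(t,320,185,t["cam_to_world"]),ray(w,172.3,232.6,T)]
X,e=tri(rs);print(X,e,onz(*rs[2],210),tri([rs[0],rs[2]]))
p=monitor.read_state();Rm=R.from_euler('xyz',p['eef_rot']).as_matrix()
print(p['eef_pos'],Rm.T@(X-p['eef_pos']))
E
```

```text
[615.16233195   5.70522909 206.99936637] [np.float64(1.700456321268188), np.float64(1.5688024192312926), np.float64(1.250961490480287)] [614.39726129   5.80292449 210.        ] (array([614.44422346,   6.57971089, 208.91659709]), [np.float64(1.1738275213291847), np.float64(1.1738275213291725)])
[637.45228052 102.07104166 295.94084787] [-16.90738745 -97.47645214  88.9172666 ]
```

The three views agree to within 2 mm: the cap is at (615, 6, ~209). I'll move over it.

```bash
python3 -m jog '[[-0.6,-3.3,0,0,0,0,0],[-0.6,-3.3,0,0,0,0,0],[-0.5,-3.1,0,0,0,0,0],[0,0,2.5,0,0,0,0],[0,0,2.5,0,0,0,0],[0,0,1,0,0,0,0],[0,0,0,0,0,0,0],[0,0,0,0,0,0,0]]'
python3 - <<'E'
from h import *
import cv2
p=monitor.read_state();d=vision.camera("side")
cv2.imwrite("pics/s2.png",cv2.resize(d["color"][120:280,220:420],None,fx=3,fy=3))
d=vision.camera("scene");cv2.imwrite("pics/c2.png",cv2.resize(d["color"][130:290,140:340],None,fx=3,fy=3))
print(p['eef_pos'],p['wrist_force'])
E
```

```text
clock: 2.95
eef_pos: [616.1, 5.6, 236.7]
eef_rot: [3.141, 0.001, 2.742]
wrist_force: [0.5, 0.0, 0.0]
finger_gap: 0.7
[616.08419914   5.64050065 236.73406465] [0.45576568 0.04201029 0.00067981]
```

View pics/s2.png

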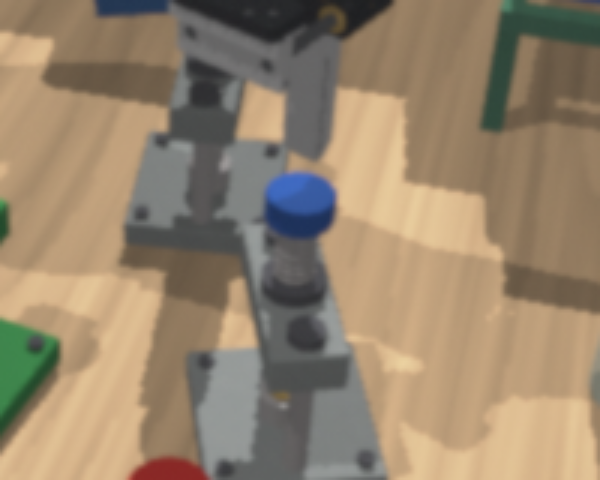

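View pics/c2.png

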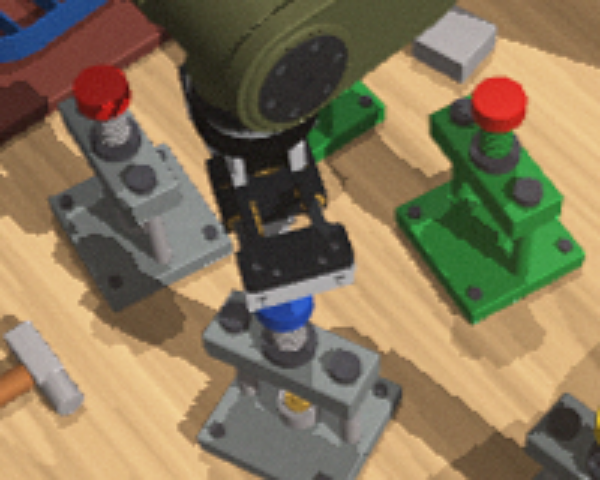

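The fingers are just above the cap. The tip is at side crop (315,155) and the cap top at (300,187). The tip looks slightly right of centre, so I'll check it by projection.

```bash
python3 - <<'E'
from h import *
import cv2
t=vision.camera("side");p=monitor.read_state()['eef_pos'];W=np.linalg.inv(t["cam_to_world"])
for q in(p,[615,6,208]):
    c=W[:3,:3]@np.array(q)+W[:3,3];print(q,t['fx']*c[0]/c[2]+t['cx'],t['fy']*c[1]/c[2]+t['cy'])
cv2.imwrite("pics/s3.png",cv2.resize(t["color"][125:205,280:370],None,fx=8,fy=7,interpolation=2))
E
```

```text
[616.1696065    5.3395024  236.68010068] 320.78654375147084 171.60280530441528
[615, 6, 208] 319.15787271321784 184.1596971400274
```

View pics/s3.png

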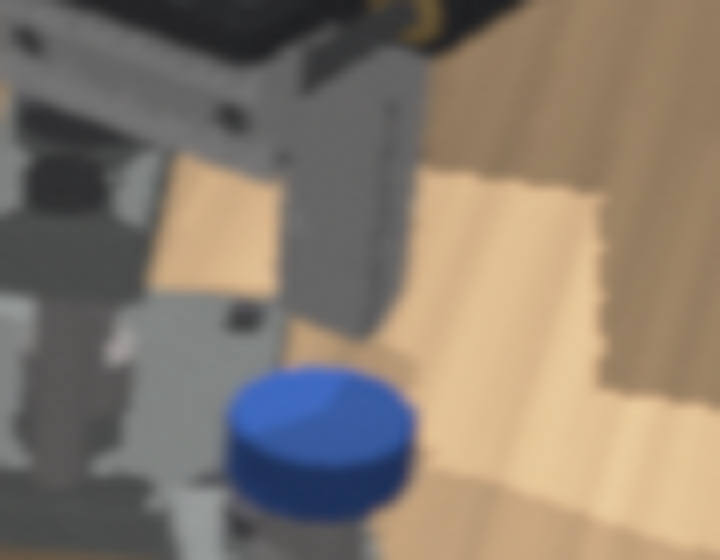

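The tip is centred on the cap to within about 3 mm. Pressing now.

```bash
python3 -m jog '[[0,0,1.5,0,0,0,0],[0,0,0.8,0,0,0,0],[0,0,0.8,0,0,0,0],[0,0,0.8,0,0,0,0],[0,0,0.8,0,0,0,0],[0,0,0.8,0,0,0,0],[0,0,0.5,0,0,0,0],[0,0,0,0,0,0,0]]'; python3 -m jog '[[0,0,0,0,0,0,0],[0,0,0,0,0,0,0]]'
```

```text
clock: 3.9
eef_pos: [616.0, 5.2, 176.7]
eef_rot: [3.141, 0.001, 2.741]
wrist_force: [-6.8, 1.3, 13.5]
finger_gap: 0.5
clock: 4.1
eef_pos: [616.0, 5.2, 177.3]
eef_rot: [3.141, 0.001, 2.741]
wrist_force: [-6.4, -0.1, 13.2]
finger_gap: 0.6
```

```bash
python3 -m jog '[[0,0,0.4,0,0,0,0],[0,0,0.2,0,0,0,0],[0,0,0.1,0,0,0,0],[0,0,0,0,0,0,0],[0,0,0,0,0,0,0]]'
```

```text
clock: 4.6
eef_pos: [616.0, 5.2, 170.5]
eef_rot: [3.141, 0.001, 2.741]
wrist_force: [-7.7, 0.4, 14.9]
finger_gap: 0.4
```

```bash
python3 -m jog '[[0,0,0.1,0,0,0,0],[0,0,0.1,0,0,0,0],[0,0,0,0,0,0,0]]';python3 -m jog '[[0,0,0,0,0,0,0],[0,0,0,0,0,0,0]]'
```

```text
clock: 4.9
eef_pos: [616.1, 5.2, 170.1]
eef_rot: [3.141, 0.003, 2.741]
wrist_force: [-13.5, 0.1, 26.8]
finger_gap: 0.4
clock: 5.1
eef_pos: [616.1, 5.2, 170.1]
eef_rot: [3.141, 0.003, 2.741]
wrist_force: [-13.2, 1.6, 26.1]
finger_gap: 0.8
```

The force jumped from 15 to 27 N with the tip at z 170, so the cap is on its stop. I'll hold and look.

```bash
python3 -m jog '[[0,0,0,0,0,0,0],[0,0,0,0,0,0,0],[0,0,0,0,0,0,0],[0,0,0,0,0,0,0],[0,0,0,0,0,0,0],[0,0,0,0,0,0,0],[0,0,0,0,0,0,0],[0,0,0,0,0,0,0]]'
python3 - <<'E'
from h import *
import cv2
d=vision.camera("side");cv2.imwrite("pics/s4.png",cv2.resize(d["color"][120:280,220:420],None,fx=3,fy=3))
E
```

```text
clock: 5.9
eef_pos: [616.1, 5.2, 170.1]
eef_rot: [3.141, 0.003, 2.741]
wrist_force: [-13.5, 0.4, 26.8]
finger_gap: 0.4
```

View pics/s4.png

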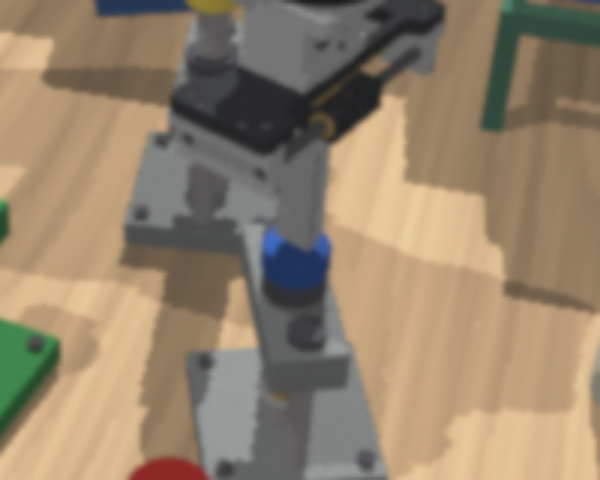

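The cap is fully down on its boss at (297,262), with the fingers on it. It has been held for over 1 s. I'll retract slowly, then clear.

```bash
python3 -m jog '[[0,0,-0.8,0,0,0,0],[0,0,-0.8,0,0,0,0],[0,0,-0.8,0,0,0,0],[0,0,-0.8,0,0,0,0],[0,0,-1,0,0,0,0],[0,0,-2,0,0,0,0],[0,0,-4,0,0,0,0],[0,0,-4,0,0,0,0]]'
python3 -m jog '[[0,3,0,0,0,0,0],[0,4,0,0,0,0,0],[0,4,0,0,0,0,0],[0,0,0,0,0,0,0],[0,0,0,0,0,0,0],[0,0,0,0,0,0,0]]'
python3 - <<'E'
from h import *
import cv2
d=vision.camera("side");cv2.imwrite("pics/s5.png",d["color"])
d=vision.camera("scene");cv2.imwrite("pics/c5.png",d["color"])
print(monitor.read_state()['wrist_force'])
E
```

```text
clock: 6.75
eef_pos: [615.5, 5.2, 309.7]
eef_rot: [-3.141, -0.001, 2.741]
wrist_force: [-0.5, 0.4, 0.3]
finger_gap: 0.8
clock: 7.35
eef_pos: [658.6, 105.7, 308.6]
eef_rot: [-3.141, 0.0, 2.74]
wrist_force: [0.1, 0.1, 0.1]
finger_gap: 1.0
[0.18564854 0.30127344 0.37322622]
```

View pics/s5.png

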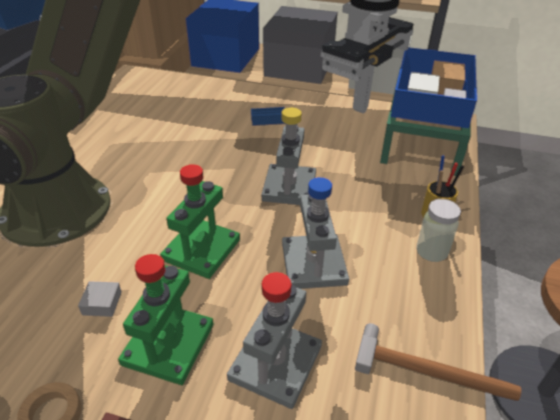

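View pics/c5.png

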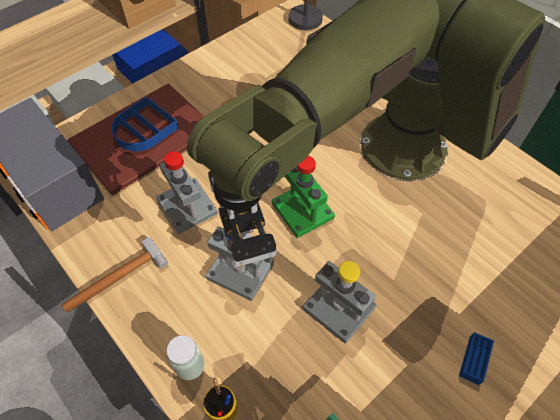

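The blue cap is back at side (320,187), the same pixel as at the start. Yellow (291,116) and red (276,287) have not moved, and the hand is clear in free air. Handing in.

```bash
python3 -c "
from cell import order; print(order.sign_off())"
```

```text
the job is handed in; nothing more can be done
None
```

The blue cap was pushed home and held, it sprang back up, and the job is handed in. No verdict was reported, so what follows rests on my own checks.

- **Finding it:** Three views put the blue cap at about (615, 6, 207–209) mm, agreeing within 2 mm. The stated height is 210 mm. The brass snap was visible on its anvil.
- **Pressing:** I pushed it down with the shut fingers to z = 170 mm. There the force rose from 15 N to 27 N vertically, with about 13 N sideways, which indicated the stop. It stayed down for over 1 s, and the side picture showed it down on its boss.
- **Afterwards:** The side view shows the blue cap back at its starting pixel and the yellow and red caps where they were. The hand was about 100 mm above cap height with the wrist force near zero. In the last scene view the arm hid the blue cap, so that final check rests on the side view alone.

The robot's clock read about 7.4 s after the last move, against the 30 s limit.

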